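# Load the sauce cup into the carry caddy and hold the caddy up level

## Robot

A 7-joint arm with a two-finger parallel gripper is mounted at the origin on a cart in front of the work surface, level with it; the furniture and walls round the work are solid. World frame = base frame: x ahead of the robot, y to its left, z up, the work surface at z = 0. Lengths are in mm, angles in rad, forces in N, time in s.
With the tool pointing down it reaches from about 425 to 975 mm from the base axis. Payload 16.7 kg.
Tool frame: the origin (TCP) lies between the finger pads, 19 mm behind the fingertips; this is the grasp point; z points along the fingers, y is the line along which they close (so a half turn about z gives the same grasp; the last joint's range is limited). The gripper opens to 85 mm and grips with 20 to 120 N. Pads are 22 mm wide; open, the fingers measure 114 mm over their backs; the gripper's body (76 mm by 85 mm) begins 54 mm behind the grasp point. The pads swing forward as they close: fully open they stand 13 mm farther back than shut.
Start: joints at [-1.484, 0.426, 0.074, 1.606, -0.034, 1.111, -0.067], TCP at [158.359, 656.125, 250.002] pointing down, gripper open.
Joint ranges: [-2.85, 2.85], [-0.5, 2.14], [-1.23, 1.37], [0.21, 2.46], [-1.02, 4.16], [0.16, 2.05], [-2.73, 2.73]. Speed limits (rad/s): [1.89, 1.89, 2.39, 2.39, 3.01, 3.01, 3.01].

## Interface

Orientations are given as a unit quaternion [w, x, y, z].
In Python, from station import ctrl, eyes gives the robot as it stands.
- The arm moves only by the tool jog_arm, never from a script. Its argument "series" is a list of rows, each a list of 3 entries, a list of its own where there are three numbers: the shift along the tool's x, y, z in units of 25 mm (1.0 is 25 mm), then the turn, a rotation vector about the tool's x, y, z in degrees, then the gripper's target within -1 to 1 (fully open at 1, half-way at 0, shut at -1). A call has exactly 8 rows; each row shifts and turns the commanded pose from where the row before left it, along the tool's axes as they then stand; what a row does not reach is not made up. A row lasts 1/10 s, in which the tool goes at most 50 mm and 8.59 degrees, less where a joint would pass 70% of its speed; a pose out of reach is approached as far as the arm can. A call is refused whole if a number of a shift passes 1 or a number of a turn 8.59, either way. A call with a gripper value outside its range is refused whole. The fingers move at their own pace and stop on an object; "grip_force" is the grip in N (left out, the last holds). Time passes only in rows, so rows that do not move let the fingers close, or fill a call up. It gives the time, the measured TCP pose, the force, the opening and the grip force at its end, in the units of the state.
- ctrl.get_obs(): the state, without advancing time (a new reading comes with each control period).
- eyes.get_image(name): name is "side" or "top"; returns a dict with "color" (420x560x3 uint8, red, green, blue), "fx", "fy", "cx", "cy" (pixels), "T" (4x4, takes a point from camera to world coordinates). Camera axes: x right, y up, looking along -z (the intrinsics and any distortion apply to the point x, -y, -z); pixel columns grow to the right and rows downward; lengths in mm; the calibration is good to about 2 mm. A picture is of the moment at which its call begins. There is no depth.
- ctrl.job_done(): hands the job in; it is judged then, once.
The state is a dict: "time_s": time; "joint_positions": joint angles; "qd": joint speeds; "joint_efforts": joint torques, N m; "ee_pos": TCP position; "eef_rot": TCP orientation; "force": force on the tool from outside, world axes, zero at the start; "ft_torque": the same for the moment, N m; "gripper_width": finger opening in mm; "gripper_force": force on a finger pad.
Only numpy, scipy, OpenCV 4.12 (cv2) and the standard library are available. Lean on these libraries where they do the work, as an engineer would, in place of code of your own. Each camera call takes 0.05 s, during which the arm holds its last target. There are 200 camera calls.

## Task

Put the small steel sauce cup into the empty round recess of the wooden carry caddy and press it down firmly with the fingers, so that it sits on the base board with its rim flush with the deck, while the caddy stands on the worktop. Then let go of the cup, take the caddy by its black handle and lift it, always level and with cup and salt shaker in their places, about 10 cm clear of the worktop, ready to hand over. Finish holding it there by the handle, level and still; do not put it down, and leave the timer, the mustard bottles and the tape where they are.

Things in the scene. Friction and masses are not known exactly. Their poses are not given: they have to be found in the camera images.
- caddy: Loose wooden carry caddy, 108 (x) x 312 (y) mm, 0.4 kg, on rubber feet. Origin: centre of its underside, z up. Base board, top at height 16; bored deck 10 thick, top at height 56, open sides. Round deck holes: the empty cup recess, 72 across, at y = +110; the shaker well, 48 across, at y = -110. Parts stand on the base board, so the cup recess is 40 deep. Handle in the middle.
- cup_seat (a point): Centre of the cup recess on the base board, in the caddy's axes: where the cup's origin belongs. The deck's top is 40 mm above this point.
- shaker_seat (a point): Centre of the shaker well on the base board, in the caddy's axes: where the salt shaker's origin stands.
- handle (a point): Centre of the black grip bar over the middle of the caddy, in its axes: 100 mm long along y, 16 wide along x (flat sides: pinch across x), 22 high; 126 mm above the caddy's underside, on two thin steel posts at y = +-36; 59 mm of free height between bar and deck.
- sauce_cup: The only steel sauce cup on the bare worktop: open, tapered, 40 mm high, 68 across the rim, 46 across the foot, 0.05 kg. Origin: centre of its underside. Take it across the rim. Pushed from inside, shut fingertips bear 3 to 7 mm above its underside. About 2 mm loose in the recess; its taper centres it. Starts upright at the robot's left; may have swapped places with the timer.
- salt_shaker: Small glass salt shaker with a steel cap, 45 mm across, 87 mm high, about 0.12 kg, standing loose in its well at the caddy's -y end. Origin: centre of its underside.
- kitchen_timer: Bystander: round white wind-up kitchen timer, 65 mm across, 51 mm high. Origin: centre of its underside.
- mustard_bottle: Bystander: yellow squeeze bottle, 56 x 72 mm, 199 mm high, behind the work. Origin: centre of its underside. (A second one farther left is fixed.)
- tape_roll: Bystander: flat roll of masking tape, 104 mm across, 25 mm high, behind the shaker end. Origin: centre of its underside.
There are look-alikes about, which are no part of the job. Leave any blue or orange look-alike of the salt_shaker alone.

How it is judged:
By the outcome, as a careful person would: the job done as asked, in the order asked, and still so for the second after the job is handed in, while the arm keeps its last pose, push and grip.
It also fails if it takes over 58 s, if anything falls off the work surface, if the arm or the gripper's body presses on something with over 40 N, if the wrist force passes 120 N, or if a joint passes its speed limit or range.

## Working session

There is one attempt and no reset: what is moved stays moved. The work goes in short steps, Python scripts to look and compute and a tool call to move; the robot and the scene stay as the last step left them, time stands still between calls to the robot, and variables do not carry over. Pictures are saved under pics/ and viewed, at most 10 in all, crops included, and the job is handed in when it is done.

Besides the shell and the picture viewer there is one more tool, called after "Request:" as a command line: name --argument value ..., lists and objects as JSON in quotes. jog_arm: Moves the arm, as the interface text tells. Its arguments: {"type":"object","properties":{"series":{"type":"array","items":{"type":"array"}},"grip_force":{"type":"number"}},"required":["series"]}

```bash
ls; mkdir -p pics; cat > h.py <<'E'
import numpy as np, cv2
from station import ctrl, eyes
def shot(n,f=None):
    d=eyes.get_image(n); im=cv2.cvtColor(d["color"],cv2.COLOR_RGB2BGR)
    if f: cv2.imwrite(f"pics/{f}.png",im)
    return d,im
def ray(d,u,v):
    p=np.array([[[u,v]]],float); K=np.array([[d["fx"],0,d["cx"]],[0,d["fy"],d["cy"]],[0,0,1]])
    D=np.array(d.get("dist",[0,0,0,0,0]),float)
    x,y=cv2.undistortPoints(p,K,D)[0,0]
    T=np.array(d["T"]); return T[:3,3],T[:3,:3]@np.array([x,-y,-1.])
def onz(d,u,v,z):
    o,r=ray(d,u,v); return o+r*(z-o[2])/r[2]
def proj(d,P):
    T=np.array(d["T"]); q=T[:3,:3].T@(np.array(P,float)-T[:3,3])
    return d["cx"]+d["fx"]*q[0]/-q[2], d["cy"]+d["fy"]*-q[1]/-q[2]
E
python3 - <<'E'
from h import *
s=[shot(n,n+"0") for n in("top","side")]
for d,_ in s: print({k:v for k,v in d.items() if k!="color"})
o=ctrl.get_obs(); print(o)
E
```

```text
pics
{'fx': 427.87744328544767, 'fy': 427.87744328544767, 'cx': 278.521804968713, 'cy': 205.5801807402984, 'T': array([[ 1.17397282e-01,  9.70019343e-01, -2.12791806e-01,
         3.75352952e+02],
       [-9.93071959e-01,  1.15768477e-01, -2.01431014e-02,
        -1.07250697e+02],
       [ 5.09538545e-03,  2.13682321e-01,  9.76889913e-01,
         1.01381040e+03],
       [ 0.00000000e+00,  0.00000000e+00,  0.00000000e+00,
         1.00000000e+00]])}
{'fx': 408.72784424792303, 'fy': 408.72784424792303, 'cx': 279.4666753223455, 'cy': 207.04242831252827, 'T': array([[-9.97530388e-01, -5.13795434e-02,  4.78880744e-02,
         6.29062047e+02],
       [ 6.96171754e-02, -8.13610126e-01,  5.77227869e-01,
         4.48784693e+02],
       [ 9.30451791e-03,  5.79136172e-01,  8.15177723e-01,
         8.98734760e+02],
       [ 0.00000000e+00,  0.00000000e+00,  0.00000000e+00,
         1.00000000e+00]])}
{'time_s': 0.1, 'joint_positions': array([-1.48349796,  0.4266533 ,  0.07384945,  1.60652082, -0.03415208,
        1.110781  , -0.06711189]), 'qd': array([ 0.00140793, -0.00065599,  0.00260595, -0.00099401, -0.00151856,
        0.00064089, -0.00113126]), 'joint_efforts': array([ 8.17166758e-03, -9.51539040e+01,  3.77158418e+00, -4.64405072e+01,
        1.96406624e-02,  6.56807286e-03, -2.55998623e-05]), 'ee_pos': array([158.277426  , 655.84145831, 249.4010474 ]), 'eef_rot': array([-5.13041637e-05,  1.18153890e-01,  9.92995143e-01, -5.49791446e-04]), 'force': array([0.19696734, 0.00621415, 0.07438644]), 'ft_torque': array([-0.02748908, -0.01516993,  0.0034903 ]), 'gripper_force': 0.0, 'gripper_width': 85.21118456755991}
```

View pics/top0.png

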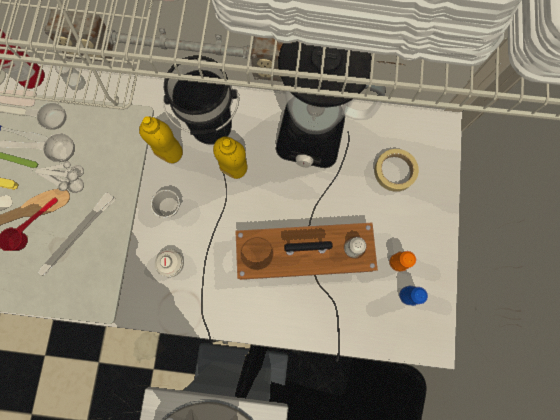

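View pics/side0.png

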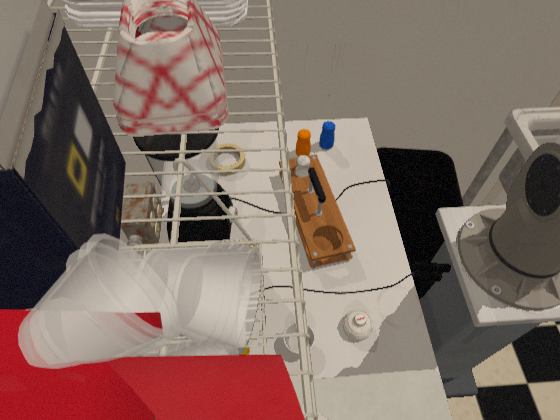

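The top view shows the cup at about (166,203), the timer at (169,263), the recess at (257,250), the handle at (308,246) and the shaker at (357,246). The blue and orange look-alikes are to the right. The side view agrees: cup (295,340), timer (358,325).

```bash
python3 - <<'E'
from h import *
d,im=shot("top")
hsv=cv2.cvtColor(im,cv2.COLOR_BGR2HSV)
m=cv2.inRange(hsv,(3,110,40),(16,255,200)); m[:,:225]=0;m[:,385:]=0;m[:210]=0;m[290:]=0
m=cv2.morphologyEx(m,cv2.MORPH_CLOSE,np.ones((5,5)))
c=max(cv2.findContours(m,0,2)[0],key=cv2.contourArea)
hull=cv2.convexHull(c); b=cv2.boxPoints(cv2.minAreaRect(hull))
W=[onz(d,*p,56) for p in b]; 
for p,w in zip(b,W): print(p.round(1),w.round(1))
print("centre",np.mean(W,0), "sides",[np.linalg.norm(W[i]-W[i-1]).round(1) for i in range(4)])
L=[(W[i]-W[i-1]) for i in range(4)]; l=max(L,key=np.linalg.norm); print("yaw",np.degrees(np.arctan2(l[1],l[0])))
# handle dark
k=cv2.inRange(hsv,(0,0,0),(180,255,45)); k[:,:275]=0;k[:,340:]=0;k[:236]=0;k[258:]=0
c=max(cv2.findContours(k,0,2)[0],key=cv2.contourArea); r=cv2.minAreaRect(c);print("handle",r,[onz(d,*p,137).round(1) for p in cv2.boxPoints(r)],onz(d,*r[0],137))
for n,(u,v),z in(("cup",(166,203),40),("timer",(169,263),51),("recess",(257,250),56),("shk",(357,246),103),("must",(228,145),199),("tape",(396,169),25),("tablefront",(345,362),0)): print(n,onz(d,u,v,z).round(1))
e=cv2.resize(im[170:310,130:390],None,fx=3,fy=3,interpolation=cv2.INTER_CUBIC); cv2.imwrite("pics/crop1.png",e)
s,si=shot("side"); cv2.imwrite("pics/crop2.png",cv2.resize(si[130:380,250:390],None,fx=2.4,fy=2.4,interpolation=cv2.INTER_CUBIC))
print(proj(s,onz(d,166,203,40)),proj(s,onz(d,308,246,137)))
E
```

```text
[234.2 230.4] [515.1   5.4  56. ]
[374.1 221.8] [ 572.2 -307.9   56. ]
[377.1 270.7] [ 462.9 -322.2   56. ]
[237.1 279.2] [407.9 -16.3  56. ]
centre [ 489.54492561 -160.26842973   56.        ] sides [np.float64(109.4), np.float64(318.5), np.float64(110.2), np.float64(310.8)]
yaw -79.6781150070807
handle ((308.00189208984375, 246.0434112548828), (7.1237053871154785, 46.21720886230469), 87.51044464111328) [array([ 488.6, -111.3,  137. ]), array([ 503.9, -205.3,  137. ]), array([ 489.4, -207.3,  137. ]), array([ 474.1, -113.6,  137. ])] [ 488.96104756 -159.3501201   137.        ]
cup [562.5 173.8  40. ]
timer [425.6 140.2  51. ]
recess [477.1 -51.6  56. ]
shk [ 505.8 -265.4  103. ]
must [664.6  25.  199. ]
tape [ 714.1 -357.9   25. ]
tablefront [ 256.5 -277.     0. ]
(np.float64(298.07809627731757), np.float64(335.17824781573484)) (np.float64(317.1552008907334), np.float64(181.64219097014444))
```

View pics/crop1.png

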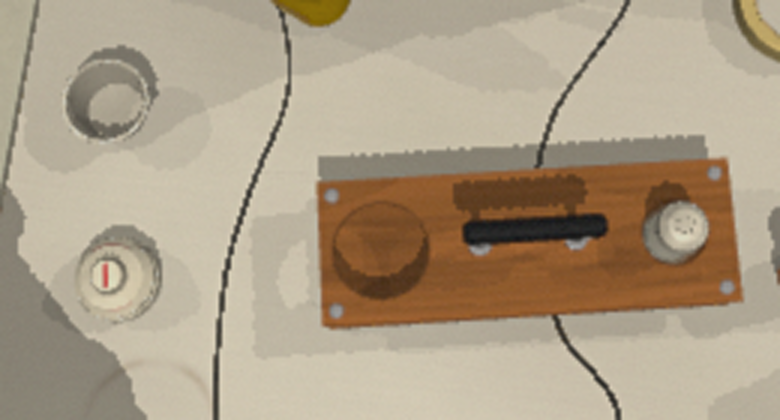

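View pics/crop2.png

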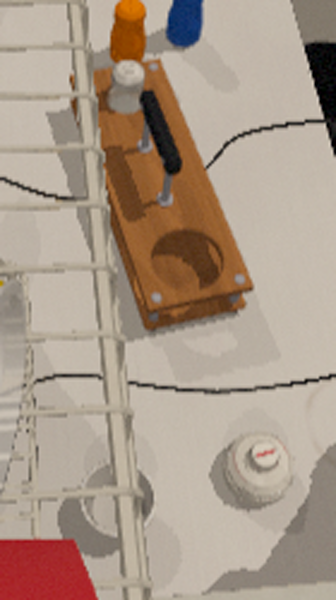

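The crops put the cup rim's centre at top (166,203.5) and the recess's at top (257,253). The handle runs along (284..332, 246). I get the caddy centre at (489,-160) with yaw about 10°; the sides come to 109 x 315 mm against 108 x 312. Before moving, I'll check the wire rack's height.

```bash
python3 - <<'E'
from h import *
d,im=shot("top"); s,si=shot("side")
t=[ray(d,*p) for p in((134,103),(560,118))]; o=t[0][0]
for nm,pts in (("lower",((0,57),(560,118))),("front",((100,103),(560,118)))):
  a,b=[ray(d,*p)[1] for p in pts]; n=np.cross(a,b)
  for p in((276,50),(290,200),(310,400)):
    O,r=ray(s,*p); print(nm,p,(O+r*(n@(o-O))/(n@r)).round(0))
for P in ((158,656,250),(360,415,250),(562,174,250),(562,174,450),(562,174,350)): print(P,np.round(proj(s,P)),np.round(proj(d,P)))
print(onz(d,166,203.5,40),onz(d,257,253.3,56))
E
```

```text
lower (276, 50) [598. -17. 588.]
lower (290, 200) [600. 218. 584.]
lower (310, 400) [600. 394. 582.]
front (276, 50) [594. -83. 545.]
front (290, 200) [592. 159. 503.]
front (310, 400) [590. 375. 469.]
(158, 656, 250) [732. 699.] [-192.  376.]
(360, 415, 250) [469. 451.] [-19. 272.]
(562, 174, 250) [304. 295.] [137. 178.]
(562, 174, 450) [313. 233.] [ 92. 139.]
(562, 174, 350) [308. 268.] [118. 161.]
[561.34220603 173.63491949  40.        ] [469.80000875 -52.53435323  56.        ]
```

Request:
jog_arm --series '[[[0, 0, 0], [0, 0, 8.3], 1], [[0, 0, 0], [0, 0, 8.3], 1], [[0, 0, 0], [0, 0, 8.3], 1], [[0, 0, 0], [0, 0, 8.3], 1], [[0, 0, 0], [0, 0, 8.3], 1], [[0, 0, 0], [0, 0, 8.3], 1], [[0, 0, 0], [0, 0, 8.3], 1], [[0, 0, 0], [0, 0, 8.3], 1]]'

```text
time_s: 1.1
ee_pos: [158.3, 656.1, 249.9]
eef_rot: [-0.0, 0.645, 0.764, -0.0]
force: [-0.2, -0.3, -0.4]
gripper_width: 85.0
gripper_force: 0.0
```

The rack's front edge is at about x 595 and z 500–580, so I'll stay low near the cup.

Request:
jog_arm --series '[[[-0.9, 0.53, 0], [0, 0, 0], 1], [[-0.9, 0.53, 0], [0, 0, 0], 1], [[-0.9, 0.53, 0], [0, 0, 0], 1], [[-0.9, 0.53, 0], [0, 0, 0], 1], [[-0.9, 0.53, 0], [0, 0, 0], 1], [[-0.9, 0.53, 0], [0, 0, 0], 1], [[-0.9, 0.53, 0], [0, 0, 0], 1], [[-0.9, 0.53, 0], [0, 0, 0], 1]]'

```text
time_s: 1.9
ee_pos: [294.7, 496.5, 250.1]
eef_rot: [-0.0, 0.643, 0.766, 0.0]
force: [-0.4, 0.4, 0.1]
gripper_width: 85.5
gripper_force: 0.0
```

Request:
jog_arm --series '[[[-0.9, 0.53, 0], [0, 0, 0], 1], [[-0.9, 0.53, 0], [0, 0, 0], 1], [[-0.9, 0.53, 0], [0, 0, 0], 1], [[-0.9, 0.53, 0], [0, 0, 0], 1], [[-0.9, 0.53, 0], [0, 0, 0], 1], [[-0.9, 0.53, 0], [0, 0, 0], 1], [[-0.9, 0.53, 0], [0, 0, 0], 1], [[-0.9, 0.53, 0], [0, 0, 0], 1]]'

```text
time_s: 2.7
ee_pos: [430.4, 337.6, 250.1]
eef_rot: [-0.0, 0.643, 0.766, 0.0]
force: [-0.2, -0.2, 0.5]
gripper_width: 85.6
gripper_force: 0.0
```

Request:
jog_arm --series '[[[-0.9, 0.5, 0.6], [0, 0, 0], 1], [[-0.9, 0.5, 0.6], [0, 0, 0], 1], [[-0.9, 0.5, 0.6], [0, 0, 0], 1], [[-0.9, 0.5, 0.6], [0, 0, 0], 1], [[-0.9, 0.5, 0.6], [0, 0, 0], 1], [[-0.9, 0.5, 0.6], [0, 0, 0], 1], [[-0.9, 0.5, 0.6], [0, 0, 0], 1], [[0, 0, 0], [0, 0, 0], 1]]'

```text
time_s: 3.5
ee_pos: [544.4, 195.1, 143.4]
eef_rot: [0.0, 0.644, 0.765, -0.001]
force: [0.1, 0.6, 0.6]
gripper_width: 85.4
gripper_force: 0.0
```

Request:
jog_arm --series '[[[-0.96, 0.54, 0], [0, 0, 0], 1], [[0, 0, 0.5], [0, 0, 0], 1], [[0, 0, 0.8], [0, 0, 0], 1], [[0, 0, 0.8], [0, 0, 0], 1], [[0, 0, 0.8], [0, 0, 0], 1], [[0, 0, 0.66], [0, 0, 0], 1], [[0, 0, 0.4], [0, 0, 0], 1], [[0, 0, 0], [0, 0, 0], 1]]'

```text
time_s: 4.3
ee_pos: [560.2, 177.4, 44.9]
eef_rot: [-0.0, 0.643, 0.766, -0.001]
force: [-1.0, -0.5, -0.6]
gripper_width: 85.3
gripper_force: 0.0
```

Request:
jog_arm --series '[[[0, 0, 0], [0, 0, 0], -1], [[0, 0, 0], [0, 0, 0], -1], [[0, 0, 0], [0, 0, 0], -1], [[0, 0, 0], [0, 0, 0], -1], [[0, 0, 0], [0, 0, 0], -1], [[0, 0, 0], [0, 0, 0], -1], [[0, 0, 0], [0, 0, 0], -1], [[0, 0, 0], [0, 0, 0], -1]]' --grip_force 25

```text
time_s: 5.1
ee_pos: [561.4, 177.5, 47.2]
eef_rot: [0.0, 0.643, 0.766, 0.001]
force: [-2.0, -1.0, 5.8]
gripper_width: 65.8
gripper_force: 26.3
```

Request:
jog_arm --series '[[[0, 0, 0], [0, 0, 0], -1], [[0, 0, 0], [0, 0, 0], -1], [[0, 0, -0.2], [0, 0, 0], -1], [[0, 0, -0.5], [0, 0, 0], -1], [[0, 0, -0.8], [0, 0, 0], -1], [[0, 0, -0.8], [0, 0, 0], -1], [[0, 0, -0.8], [0, 0, 0], -1], [[0, 0, -0.4], [0, 0, 0], -1]]'

```text
time_s: 5.9
ee_pos: [561.7, 177.6, 136.2]
eef_rot: [0.0, 0.643, 0.766, 0.001]
force: [0.3, -0.5, -0.8]
gripper_width: 65.6
gripper_force: 28.0
```

```bash
python3 - <<'E'
from h import *
d,im=shot("top"); s,si=shot("side"); o=ctrl.get_obs(); print(o["ee_pos"],o["force"],o["gripper_width"])
a=cv2.resize(im[130:270,90:230],(560,560),interpolation=cv2.INTER_CUBIC)
u,v=map(int,proj(s,o["ee_pos"]));print(u,v,proj(d,o["ee_pos"]))
cv2.imwrite("pics/g1.png",cv2.resize(si[v-70:v+70,u-90:u+90],(720,560),interpolation=cv2.INTER_CUBIC))
E
```

```text
[561.66176239 177.78912864 135.38318623] [-0.46163023  0.43224399 -0.70040718] 65.38319592594445
301 321 (np.float64(152.70881766489427), np.float64(193.25909589280764))
```

View pics/g1.png

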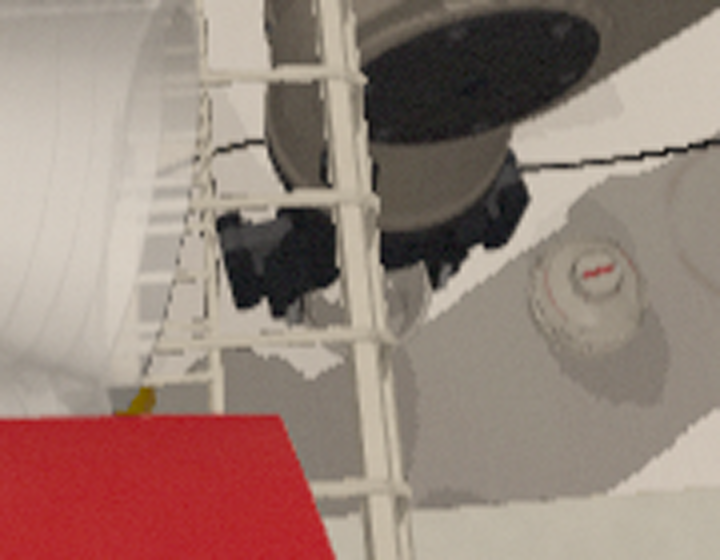

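The cup hangs between the fingers, at crop (350,310). Next I'll carry it to the recess.

Request:
jog_arm --series '[[[-0.4, -0.25, 0], [0, 0, 0], -1], [[-0.9, -0.56, 0], [0, 0, 0], -1], [[-0.9, -0.56, 0], [0, 0, 0], -1], [[-0.9, -0.56, 0], [0, 0, 0], -1], [[-0.9, -0.56, 0], [0, 0, 0], -1], [[-0.9, -0.56, 0], [0, 0, 0], -1], [[-0.9, -0.56, 0], [0, 0, 0], -1], [[-0.9, -0.56, 0], [0, 0, 0], -1]]'

```text
time_s: 6.8
ee_pos: [485.7, -7.4, 132.6]
eef_rot: [-0.0, 0.643, 0.766, -0.001]
force: [-0.1, -0.7, -0.3]
gripper_width: 65.9
gripper_force: 28.0
```

Request:
jog_arm --series '[[[-0.9, -0.56, 0], [0, 0, 0], -1], [[-0.65, -0.4, 0], [0, 0, 0], -1], [[0, 0, 0.2], [0, 0, 0], -1], [[0, 0, 0.4], [0, 0, 0], -1], [[0, 0, 0.4], [0, 0, 0], -1], [[0, 0, 0.0], [0, 0, 0], -1], [[0, 0, 0], [0, 0, 0], -1], [[0, 0, 0], [0, 0, 0], -1]]'

```text
time_s: 7.6
ee_pos: [470.6, -47.8, 108.5]
eef_rot: [-0.0, 0.642, 0.766, -0.0]
force: [0.2, -0.0, -0.6]
gripper_width: 65.2
gripper_force: 28.0
```

```bash
python3 - <<'E'
from h import *
s,si=shot("side"); o=ctrl.get_obs(); print(o["ee_pos"],o["force"],o["gripper_width"])
u,v=265,160; cv2.imwrite("pics/g2.png",cv2.resize(si[v:v+120,u:u+120],(600,600),interpolation=cv2.INTER_CUBIC))
z=o["ee_pos"][2]
print("rim c pix(crop) if cup where expected",[(np.array(proj(s,P))-(u,v))*5 for P in ((470,-52,z-6),(470,-52,z-46),(470,-52,56),(470,-52,16))])
E
```

```text
[470.67075879 -47.86260897 108.64654605] [-0.4133228  -0.5651997  -0.16373919] 65.19955815454837
rim c pix(crop) if cup where expected [array([323.88553433, 333.38646594]), array([314.7232121 , 378.50875697]), array([313.25962   , 385.71660529]), array([304.78105295, 427.47156223])]
```

View pics/g2.png

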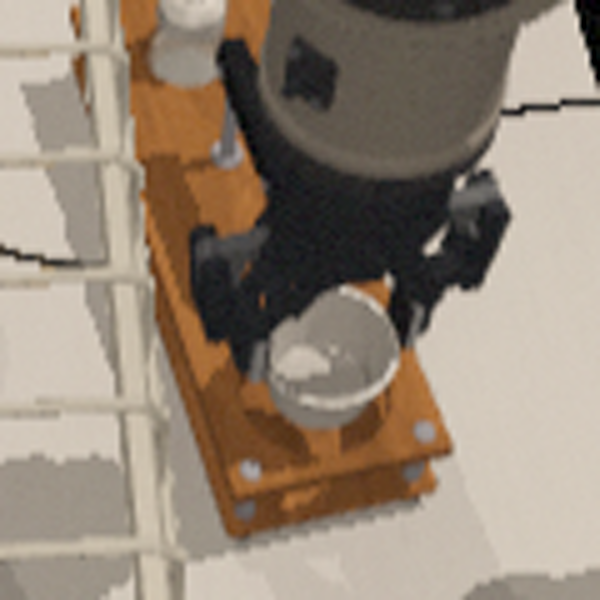

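```bash
python3 - <<'E'
from h import *
s,si=shot("side")
u,v=265,160
f=lambda x,y:(u+x/5,v+y/5)
for n,p in (("rimc",(334,350)),("rimL",(268,362)),("rimR",(400,350)),("rimfront",(333,408)),("rimback",(343,288))):
  print(n,[onz(s,*f(*p),z).round(0)[:2] for z in (90,96,102,108)])
print("foot low edge",[onz(s,*f(325,428),z).round(0)[:2] for z in (50,56,62,68)])
print([(np.array(proj(s,P))-(u,v))*5 for P in ((470.7,-47.9,108.6),(470.7,-47.9,95))])
g=si[v:v+120,u:u+120]; cv2.imwrite("pics/g3.png",cv2.resize(g[50:95,45:90],(720,720)[:1]+(600,),interpolation=cv2.INTER_LANCZOS4))
E
```

```text
rimc [array([464., -51.]), array([465., -47.]), array([466., -43.]), array([468., -39.])]
rimL [array([496., -46.]), array([497., -42.]), array([498., -39.]), array([499., -35.])]
rimR [array([433., -49.]), array([435., -45.]), array([436., -41.]), array([438., -37.])]
rimfront [array([469., -19.]), array([470., -16.]), array([471., -12.]), array([473.,  -9.])]
rimback [array([455., -85.]), array([456., -81.]), array([457., -77.]), array([459., -73.])]
foot low edge [array([467., -32.]), array([468., -28.]), array([469., -25.]), array([470., -22.])]
[array([325.05145939, 333.97959023]), array([321.82824931, 349.77917444])]
```

View pics/g3.png

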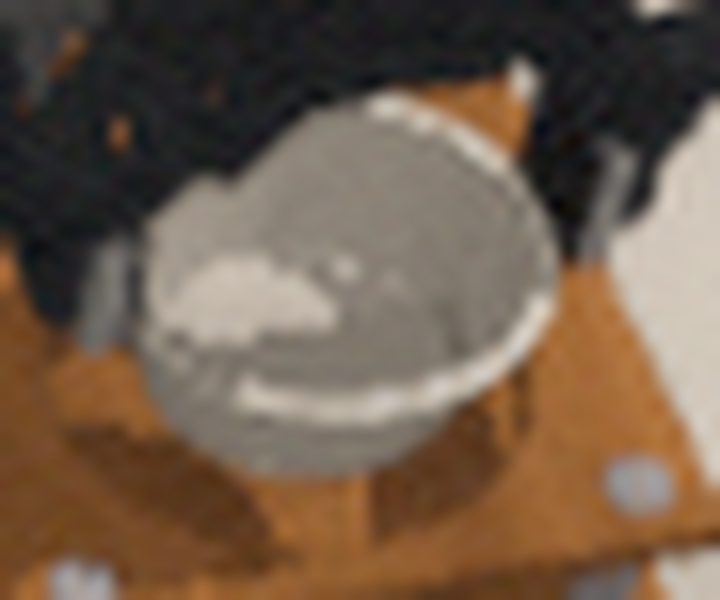

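```bash
python3 - <<'E'
from h import *
s,si=shot("side"); d,ti=shot("top"); o=ctrl.get_obs(); P=o["ee_pos"]; print(P)
t=np.linspace(0,6.283,60); K=6
def crop(im,cam,u,v,w,h,circs,pts):
    g=cv2.resize(im[v:v+h,u:u+w],(w*K,h*K),interpolation=cv2.INTER_CUBIC)
    q=lambda X:tuple(np.int32((np.array(proj(cam,X))-(u,v)+.5)*K))
    for (x,y,z,r),c in circs:
        for a in t: cv2.circle(g,q((x+r*np.cos(a),y+r*np.sin(a),z)),1,c,-1)
    for X,c in pts: cv2.circle(g,q(X),3,c,-1)
    return g
hole=((469.8,-52.5,56,36),(255,255,0)); Y=np.array([.985,.172,0])
pts=[(P+Y*k+np.array([0,0,z]),(0,255,0)) for k in(-33,0,33) for z in(0,-12)]
c=crop(si,s,295,200,66,95,[((P[0],P[1]-4,P[2]-5,34),(0,0,255)),hole],pts)
a=crop(cv2.imread("pics/side0.png"),s,295,200,66,95,[hole],[])
cv2.imwrite("pics/g4.png",np.hstack([a,c]))
E
```

```text
[470.69039936 -47.89076367 108.74247672]
```

View pics/g4.png

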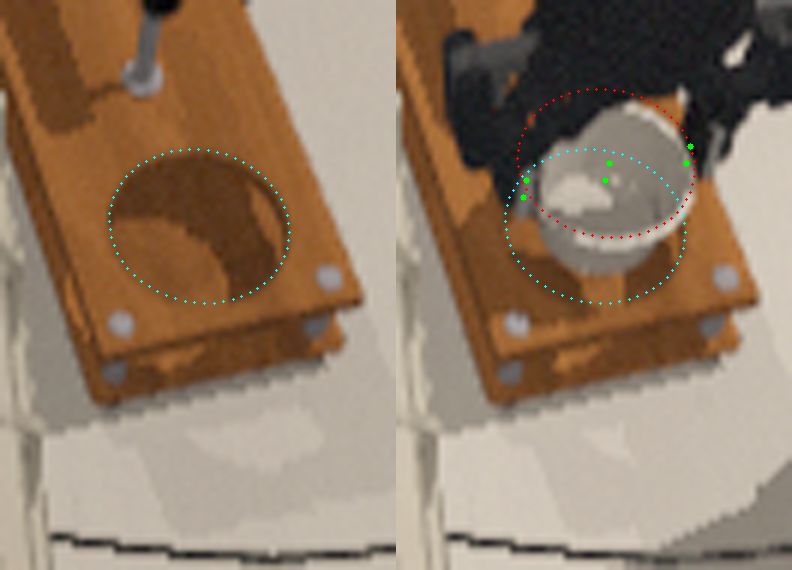

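The overlaid hole circle matches the recess. The cup's right and front rim edges match where I expected them, and its left edge is behind the finger. I'll lower it.

Request:
jog_arm --series '[[[0, 0, 0.2], [0, 0, 0], -1], [[0, 0, 0.3], [0, 0, 0], -1], [[0, 0, 0.3], [0, 0, 0], -1], [[0, 0, 0.2], [0, 0, 0], -1], [[0, 0, 0.2], [0, 0, 0], -1], [[0, 0, 0.1], [0, 0, 0], -1], [[0, 0, 0], [0, 0, 0], -1], [[0, 0, 0], [0, 0, 0], -1]]'

```text
time_s: 8.6
ee_pos: [470.5, -48.1, 76.1]
eef_rot: [0.0, 0.643, 0.766, -0.0]
force: [0.7, -0.0, -0.4]
gripper_width: 65.9
gripper_force: 28.0
```

Request:
jog_arm --series '[[[0, 0, 0.05], [0, 0, 0], -1], [[0, 0, 0.05], [0, 0, 0], -1], [[0, 0, 0.05], [0, 0, 0], -1], [[0, 0, 0.05], [0, 0, 0], -1], [[0, 0, 0], [0, 0, 0], -1], [[0, 0, 0], [0, 0, 0], -1], [[0, 0, 0], [0, 0, 0], -1], [[0, 0, 0], [0, 0, 0], -1]]'

```text
time_s: 9.4
ee_pos: [470.5, -48.0, 71.1]
eef_rot: [0.0, 0.643, 0.766, -0.0]
force: [0.8, 0.1, -0.3]
gripper_width: 65.3
gripper_force: 28.0
```

Request:
jog_arm --series '[[[0, 0, 0.05], [0, 0, 0], -1], [[0, 0, 0.05], [0, 0, 0], -1], [[0, 0, 0], [0, 0, 0], -1], [[0, 0, 0], [0, 0, 0], 1], [[0, 0, 0], [0, 0, 0], 1], [[0, 0, 0], [0, 0, 0], 1], [[0, 0, 0], [0, 0, 0], 1], [[0, 0, 0], [0, 0, 0], 1]]'

```text
time_s: 10.2
ee_pos: [470.5, -48.0, 68.5]
eef_rot: [-0.0, 0.643, 0.766, -0.0]
force: [-0.2, -0.3, -0.1]
gripper_width: 85.5
gripper_force: 0.0
```

Request:
jog_arm --series '[[[0, 0, 0], [0, 0, 0], 1], [[0, 0, -0.3], [0, 0, 0], 1], [[0, 0, -0.5], [0, 0, 0], 1], [[0, 0, -0.5], [0, 0, 0], 1], [[0, 0, -0.5], [0, 0, 0], 1], [[0, 0, -0.2], [0, 0, 0], 1], [[0, 0, 0], [0, 0, 0], 1], [[0, 0, 0], [0, 0, 0], 1]]'

```text
time_s: 11.0
ee_pos: [470.4, -47.8, 118.5]
eef_rot: [-0.0, 0.642, 0.766, 0.0]
force: [-0.2, -0.6, -0.6]
gripper_width: 85.6
gripper_force: 0.0
```

```bash
python3 - <<'E'
from h import *
s,si=shot("side"); o=ctrl.get_obs(); print(o["ee_pos"],o["force"],o["gripper_width"])
u,v=295,200; K=6; g=cv2.resize(si[v:v+95,u:u+66],None,fx=K,fy=K,interpolation=cv2.INTER_CUBIC)
for z in (56,62):
  for a in np.linspace(0,6.28,60):
    q=(np.array(proj(s,(469.8+34*np.cos(a),-52.5+34*np.sin(a),z)))-(u,v)+.5)*K; cv2.circle(g,tuple(np.int32(q)),1,(255,255,0) if z==56 else (0,0,255),-1)
cv2.imwrite("pics/g5.png",g)
E
```

```text
[470.32885847 -47.91639779 118.29097288] [-0.75039815 -0.94231916 -0.25671969] 85.48568400971416
```

View pics/g5.png

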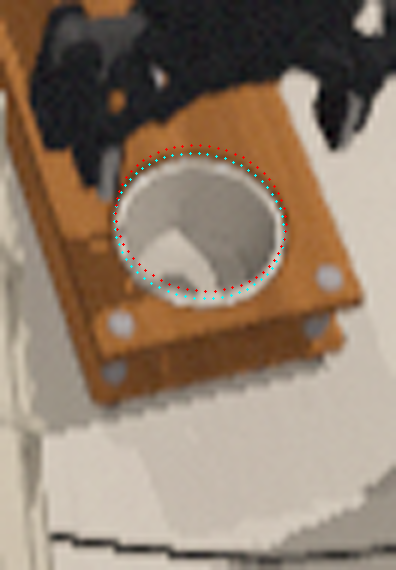

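The cup sits in the recess with its rim on the flush circle, centred at crop (200,230). Next I'll shut the fingers and press.

Request:
jog_arm --series '[[[-0.12, 0, 0], [0, 0, 0], -1], [[0, 0, 0], [0, 0, 0], -1], [[0, 0, 0], [0, 0, 0], -1], [[0, 0, 0], [0, 0, 0], -1], [[0, 0, 0], [0, 0, 0], -1], [[0, 0, 0], [0, 0, 0], -1], [[0, 0, 0], [0, 0, 0], -1], [[0, 0, 0], [0, 0, 0], -1]]'

```text
time_s: 11.85
ee_pos: [471.0, -51.0, 118.5]
eef_rot: [0.0, 0.643, 0.766, -0.0]
force: [-0.6, 0.2, -0.8]
gripper_width: -0.3
gripper_force: 0.0
```

Request:
jog_arm --series '[[[0, 0, 0.3], [0, 0, 0], -1], [[0, 0, 0.5], [0, 0, 0], -1], [[0, 0, 0.5], [0, 0, 0], -1], [[0, 0, 0.5], [0, 0, 0], -1], [[0, 0, 0.4], [0, 0, 0], -1], [[0, 0, 0.3], [0, 0, 0], -1], [[0, 0, 0.2], [0, 0, 0], -1], [[0, 0, 0], [0, 0, 0], -1]]'

```text
time_s: 12.65
ee_pos: [470.8, -51.1, 50.5]
eef_rot: [-0.0, 0.643, 0.766, -0.0]
force: [0.6, 0.0, 0.1]
gripper_width: 0.3
gripper_force: 0.0
```

Request:
jog_arm --series '[[[0, 0, 0.05], [0, 0, 0], -1], [[0, 0, 0.05], [0, 0, 0], -1], [[0, 0, 0.05], [0, 0, 0], -1], [[0, 0, 0.05], [0, 0, 0], -1], [[0, 0, 0.04], [0, 0, 0], -1], [[0, 0, 0.04], [0, 0, 0], -1], [[0, 0, 0], [0, 0, 0], -1], [[0, 0, 0], [0, 0, 0], -1]]'

```text
time_s: 13.45
ee_pos: [471.0, -51.0, 44.0]
eef_rot: [-0.0, 0.643, 0.766, -0.0]
force: [-0.2, -0.8, 0.5]
gripper_width: 0.1
gripper_force: 0.0
```

Request:
jog_arm --series '[[[0, 0, 0.04], [0, 0, 0], -1], [[0, 0, 0.04], [0, 0, 0], -1], [[0, 0, 0.04], [0, 0, 0], -1], [[0, 0, 0.04], [0, 0, 0], -1], [[0, 0, 0], [0, 0, 0], -1], [[0, 0, 0], [0, 0, 0], -1], [[0, 0, 0], [0, 0, 0], -1], [[0, 0, 0], [0, 0, 0], -1]]'

```text
time_s: 14.25
ee_pos: [471.0, -51.0, 40.0]
eef_rot: [0.0, 0.643, 0.766, -0.0]
force: [0.2, 0.8, -0.6]
gripper_width: 0.4
gripper_force: 0.0
```

Request:
jog_arm --series '[[[0, 0, 0.04], [0, 0, 0], -1], [[0, 0, 0.04], [0, 0, 0], -1], [[0, 0, 0], [0, 0, 0], -1], [[0, 0, 0], [0, 0, 0], -1], [[0, 0, 0], [0, 0, 0], -1], [[0, 0, 0], [0, 0, 0], -1], [[0, 0, 0], [0, 0, 0], -1], [[0, 0, 0], [0, 0, 0], -1]]'

```text
time_s: 15.05
ee_pos: [471.0, -51.0, 38.0]
eef_rot: [0.0, 0.643, 0.766, -0.0]
force: [-0.2, -0.6, -0.5]
gripper_width: 0.3
gripper_force: 0.0
```

Request:
jog_arm --series '[[[0, 0, 0.04], [0, 0, 0], -1], [[0, 0, 0.02], [0, 0, 0], -1], [[0, 0, 0], [0, 0, 0], -1], [[0, 0, 0], [0, 0, 0], -1], [[0, 0, 0], [0, 0, 0], -1], [[0, 0, 0], [0, 0, 0], -1], [[0, 0, 0], [0, 0, 0], -1], [[0, 0, 0], [0, 0, 0], -1]]'

```text
time_s: 15.85
ee_pos: [471.1, -51.0, 36.7]
eef_rot: [-0.0, 0.643, 0.766, 0.0]
force: [-1.6, 0.4, 7.8]
gripper_width: -0.2
gripper_force: 4.1
```

Contact. I'll press in harder in small steps.

Request:
jog_arm --series '[[[0, 0, 0.03], [0, 0, 0], -1], [[0, 0, 0.03], [0, 0, 0], -1], [[0, 0, 0], [0, 0, 0], -1], [[0, 0, 0], [0, 0, 0], -1], [[0, 0, 0], [0, 0, 0], -1], [[0, 0, 0], [0, 0, 0], -1], [[0, 0, 0], [0, 0, 0], -1], [[0, 0, 0], [0, 0, 0], -1]]'

```text
time_s: 16.65
ee_pos: [471.2, -50.9, 36.4]
eef_rot: [-0.0, 0.643, 0.766, 0.001]
force: [-12.3, 1.6, 49.5]
gripper_width: 0.4
gripper_force: 24.7
```

Request:
jog_arm --series '[[[0, 0, -0.1], [0, 0, 0], -1], [[0, 0, -0.3], [0, 0, 0], -1], [[0, 0, -0.6], [0, 0, 0], -1], [[0, 0, -1], [0, 0, 0], -1], [[0, 0, -1], [0, 0, 0], -1], [[0, 0, -1], [0, 0, 0], -1], [[0, 0, -1], [0, 0, 0], -1], [[0, 0, -1], [0, 0, 0], -1]]'

```text
time_s: 17.45
ee_pos: [470.7, -51.1, 186.2]
eef_rot: [-0.0, 0.643, 0.766, -0.0]
force: [-0.1, 0.5, 0.7]
gripper_width: -0.3
gripper_force: 0.0
```

Request:
jog_arm --series '[[[0, 0, -0.4], [0, 0, 0], -1], [[-0.5, 0, 0], [0, 0, 0], 1], [[-1, 0, 0], [0, 0, 0], 1], [[-1, 0, 0], [0, 0, 0], 1], [[-1, 0, 0], [0, 0, 0], 1], [[-0.8, 0, 0], [0, 0, 0], 1], [[0, 0, 0], [0, 0, 0], 1], [[0, 0, 0], [0, 0, 0], 1]]'

```text
time_s: 18.25
ee_pos: [489.4, -156.9, 194.6]
eef_rot: [-0.0, 0.643, 0.766, -0.0]
force: [-0.4, 0.1, 0.4]
gripper_width: 85.7
gripper_force: 0.0
```

```bash
python3 - <<'E'
from h import *
s,si=shot("side"); o=ctrl.get_obs(); P=o["ee_pos"]; print(P,o["force"],o["gripper_width"])
u,v=280,140; K=5; g=cv2.resize(si[v:v+120,u:u+90],None,fx=K,fy=K,interpolation=cv2.INTER_CUBIC)
q=lambda X,c,r=1:cv2.circle(g,tuple(np.int32((np.array(proj(s,X))-(u,v)+.5)*K)),r,c,-1)
for a in np.linspace(0,6.28,60): q((469.8+34*np.cos(a),-52.5+34*np.sin(a),56),(255,255,0))
for k in (-50,0,50): q((489.3-.174*k,-159.7+.985*k,137),(0,255,0),3)
cv2.imwrite("pics/g6.png",g)
E
```

```text
[ 489.44528927 -156.30464953  194.60598689] [-0.01491771  0.45652948  0.39390772] 85.21633905401067
```

View pics/g6.png

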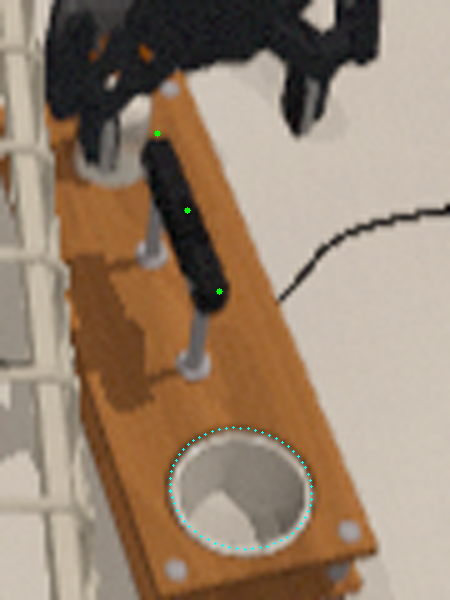

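The cup is still flush, at crop (240,490), and the shaker is standing in its well. The handle bar runs from (152,145) to (215,300). I'll grip it slightly toward the shaker end, near the loaded centre of mass.

Request:
jog_arm --series '[[[-0.3, 0, 0], [0, 0, 0], 1], [[-0.24, 0, 0], [0, 0, 0], 1], [[0, 0, 0.5], [0, 0, 0], 1], [[0, 0, 0.7], [0, 0, 0], 1], [[0, 0, 0.7], [0, 0, 0], 1], [[0, 0, 0.5], [0, 0, 0], 1], [[0, 0, 0.35], [0, 0, 0], 1], [[0, 0, 0], [0, 0, 0], 1]]'

```text
time_s: 19.1
ee_pos: [491.5, -170.0, 125.2]
eef_rot: [-0.001, 0.643, 0.766, -0.001]
force: [-0.3, 0.5, 0.1]
gripper_width: 85.5
gripper_force: 0.0
```

Request:
jog_arm --series '[[[0, 0, 0], [0, 0, 0], -0.3], [[0, 0, 0], [0, 0, 0], -0.4], [[0, 0, 0], [0, 0, 0], -0.5], [[0, 0, 0], [0, 0, 0], -0.6], [[0, 0, 0], [0, 0, 0], -0.7], [[0, 0, 0], [0, 0, 0], -0.8], [[0, 0, 0], [0, 0, 0], -0.9], [[0, 0, 0], [0, 0, 0], -1]]' --grip_force 60

```text
time_s: 19.9
ee_pos: [492.6, -170.1, 126.6]
eef_rot: [0.0, 0.642, 0.766, 0.0]
force: [2.0, 1.9, 6.8]
gripper_width: 15.4
gripper_force: 59.6
```

Request:
jog_arm --series '[[[0, 0, 0], [0, 0, 0], -1], [[0, 0, 0], [0, 0, 0], -1], [[0, 0, 0], [0, 0, 0], -1], [[0, 0, 0], [0, 0, 0], -1], [[0, 0, 0], [0, 0, 0], -1], [[0, 0, 0], [0, 0, 0], -1], [[0, 0, 0], [0, 0, 0], -1], [[0, 0, 0], [0, 0, 0], -1]]' --grip_force 100

```text
time_s: 20.7
ee_pos: [492.6, -170.0, 126.7]
eef_rot: [0.0, 0.642, 0.766, 0.0]
force: [2.0, 2.5, 8.9]
gripper_width: 14.1
gripper_force: 97.4
```

Request:
jog_arm --series '[[[0, 0, -0.04], [0, 0, 0], -1], [[0, 0, -0.06], [0, 0, 0], -1], [[0, 0, -0.08], [0, 0, 0], -1], [[0, 0, -0.1], [0, 0, 0], -1], [[0, 0, -0.12], [0, 0, 0], -1], [[0, 0, -0.1], [0, 0, 0], -1], [[0, 0, -0.06], [0, 0, 0], -1], [[0, 0, -0.02], [0, 0, 0], -1]]'

```text
time_s: 21.5
ee_pos: [492.2, -170.1, 141.0]
eef_rot: [0.0, 0.643, 0.766, 0.0]
force: [0.1, -0.4, -5.3]
gripper_width: 14.7
gripper_force: 97.6
```

```bash
python3 - <<'E'
from h import *
o=ctrl.get_obs(); print(o["time_s"],o["ee_pos"],o["eef_rot"],o["force"],o["ft_torque"],o["gripper_width"],o["gripper_force"])
E
```

```text
21.5 [ 492.19561054 -170.10129605  140.99509841] [9.59891531e-05 6.42575987e-01 7.66221955e-01 8.45586560e-05] [ 0.14693564 -0.42669238 -5.27600149] [0.0722265  0.03529773 0.04167528] 14.691841805033343 97.57160782814026
```

Request:
jog_arm --series '[[[0, 0, -0.08], [0, 0, 0], -1], [[0, 0, -0.16], [0, 0, 0], -1], [[0, 0, -0.24], [0, 0, 0], -1], [[0, 0, -0.26], [0, 0, 0], -1], [[0, 0, -0.26], [0, 0, 0], -1], [[0, 0, -0.26], [0, 0, 0], -1], [[0, 0, -0.26], [0, 0, 0], -1], [[0, 0, -0.26], [0, 0, 0], -1]]'

```text
time_s: 22.3
ee_pos: [492.1, -170.1, 185.9]
eef_rot: [0.0, 0.643, 0.766, 0.0]
force: [-0.3, -0.3, -5.1]
gripper_width: 14.6
gripper_force: 97.6
```

Request:
jog_arm --series '[[[0, 0, -0.26], [0, 0, 0], -1], [[0, 0, -0.26], [0, 0, 0], -1], [[0, 0, -0.26], [0, 0, 0], -1], [[0, 0, -0.24], [0, 0, 0], -1], [[0, 0, -0.22], [0, 0, 0], -1], [[0, 0, -0.16], [0, 0, 0], -1], [[0, 0, -0.1], [0, 0, 0], -1], [[0, 0, -0.04], [0, 0, 0], -1]]'

```text
time_s: 23.1
ee_pos: [492.1, -170.1, 224.0]
eef_rot: [0.0, 0.643, 0.766, 0.0]
force: [0.6, -0.3, -5.8]
gripper_width: 14.5
gripper_force: 97.6
```

Request:
jog_arm --series '[[[0, 0, 0], [0, 0, 0], -1], [[0, 0, 0], [0, 0, 0], -1], [[0, 0, 0], [0, 0, 0], -1], [[0, 0, 0], [0, 0, 0], -1], [[0, 0, 0], [0, 0, 0], -1], [[0, 0, 0], [0, 0, 0], -1], [[0, 0, 0], [0, 0, 0], -1], [[0, 0, 0], [0, 0, 0], -1]]'

```text
time_s: 23.9
ee_pos: [492.1, -170.1, 223.8]
eef_rot: [-0.0, 0.643, 0.766, -0.0]
force: [0.1, 1.6, -5.7]
gripper_width: 14.4
gripper_force: 97.6
```

```bash
python3 - <<'E'
from h import *
s,si=shot("side"); d,ti=shot("top")
o=ctrl.get_obs(); P=o["ee_pos"]; print(P,o["eef_rot"],o["force"],o["ft_torque"],o["gripper_width"])
# predicted deck corners if level: lift from caddy(489.3,-159.7)
h=56+P[2]-126.7; a=np.radians(10); R=np.array([[np.cos(a),-np.sin(a)],[np.sin(a),np.cos(a)]]); c=np.array([489.3,-159.7])
out=[]
for cam,im,u,v,w,hh,K in((s,si,270,90,110,140,4),(d,ti,210,180,200,120,1.75)):
    g=cv2.resize(im[v:v+hh,u:u+w],None,fx=K,fy=K,interpolation=cv2.INTER_CUBIC)
    C=[(*(c+R@np.array(k)),h) for k in((-54,-156),(54,-156),(54,156),(-54,156))]
    for X in C: cv2.circle(g,tuple(np.int32((np.array(proj(cam,X))-(u,v)+.5)*K)),3,(0,255,0),-1)
    for t in np.linspace(0,6.28,40):
        X=(*(c+R@(np.array((0,110))+34*np.array([np.cos(t),np.sin(t)]))),h); cv2.circle(g,tuple(np.int32((np.array(proj(cam,X))-(u,v)+.5)*K)),1,(255,255,0),-1)
    out.append(cv2.copyMakeBorder(g,0,560-g.shape[0],0,0,0))
cv2.imwrite("pics/g7.png",np.hstack(out))
E
```

```text
[ 492.12772033 -170.11366123  223.78523876] [ 1.67735301e-05  6.42562097e-01  7.66233614e-01 -3.22775546e-05] [-0.25313623 -0.01174169 -5.53130546] [ 0.07333393 -0.00082406  0.01431873] 14.455672096334165
```

View pics/g7.png

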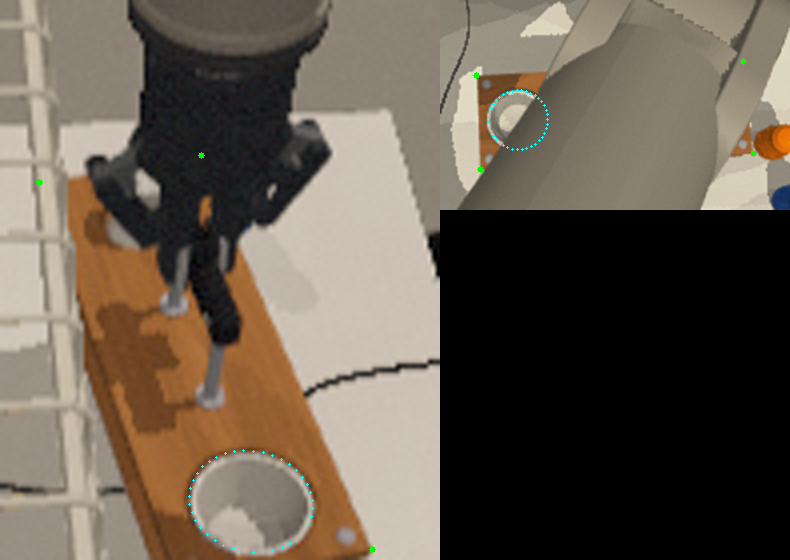

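The lifted caddy matches a level lift: the cup circle is at crop (250,500) and the near-right corner is on its predicted point at (372,550). The shaker is still standing at (130,215). The lift is 97 mm, and the load of about 5.5 N agrees with caddy, cup and shaker together.

```bash
python3 -c "
from station import ctrl
print(ctrl.job_done())"
```

```text
the job is handed in; nothing more can be done
None
```

Job handed in at about 24 s: the cup is pressed flush into its recess (about 50 N) and the caddy is held level by its handle about 97 mm up with the shaker in place; I viewed 11 pictures, one over the limit of 10.

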